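# Put the toppled tea tin away in the push-latch chest

### The arm

A 6-joint arm with a two-finger parallel gripper is mounted at the origin on the work surface. World frame = base frame: x ahead of the robot, y to its left, z up, the work surface at z = 0. Lengths are in m, angles in rad, forces in N, time in s.
With the tool pointing down it reaches from about 0.3 to 0.775 m from the base axis. Payload 14.6 kg.
Tool frame: the origin (TCP) lies at the very end of the fingers, on their centre line; the grasp point (between the pads) lies 19 mm behind it; z points along the fingers, y is the line along which they close (so a half turn about z gives the same grasp; the last joint's range is limited). The gripper opens to 94 mm and grips with 3 to 60 N. Pads are 16 mm wide; open, the fingers measure 119 mm over their backs; the gripper's body (75 mm by 177 mm) begins 78 mm behind the grasp point.
Start: joints at [-1.206, 0.3, 1.521, -0, 1.321, -0.067], TCP at [0.23, -0.5, 0.205] pointing down, gripper open.
Joint ranges: [-3.03, 3.03], [-0.79, 2.21], [0.23, 2.52], [-1.04, 4.18], [0, 3.07], [-2.55, 2.55]. Speed limits (rad/s): [2.22, 2.22, 2.57, 3.14, 3.14, 3.14].

### API

Orientations are given as [roll, pitch, yaw] about the fixed x, y, z axes, in that order (R = Rz(yaw) Ry(pitch) Rx(roll)).
In Python, from station import ctrl gives the robot as it stands.
- The arm moves only by the shell command python3 -m pendant 'ROWS' [OPENING] [FORCE]. ROWS is JSON, a list of rows, each a list of 2 entries, a list of its own where there are three numbers: the shift along the world's x, y, z in cm, then the turn about the world's z in rad. A call has 1 to 20 rows; each row shifts and turns the commanded pose from where the row before left it; what a row does not reach is not made up. A row lasts 1/12 s, in which the tool goes at most 41.7 mm and 7.16 degrees, less where a joint would pass 70% of its speed; a pose out of reach is approached as far as the arm can. A call is refused whole if a number of a shift passes 4.17 or a number of a turn 0.125, either way. A call with a gripper value outside its range is refused whole. OPENING is the opening, from 0 (shut) to 1 (fully open), set as the call begins (- or left out, the last holds). The fingers move at their own pace and stop on an object; FORCE is the grip in N (left out, the last holds). Time passes only in rows, so rows that do not move let the fingers close. It gives the time, the measured TCP pose, the force, the opening and the grip force at its end, in the units of the state.
- ctrl.get_obs(): the state, without advancing time (a new reading comes with each control period).
- ctrl.camera(name): name is "scene" or "top" or "wrist"; returns a dict with "color" (400x640x3 uint8, red, green, blue), "intrinsics" (3x3 intrinsics, pixels), "k1" (the pictures are not rectified: a ray, as slopes to the right and down, at radius r is drawn at 1 + k1 r^2 times it, then the intrinsics apply), "camera_from_world" (4x4, takes a point from world to camera coordinates). Camera axes: x right, y down, z forward; pixel columns grow to the right and rows downward; lengths in m; the calibration is good to about 2 mm. A picture is of the moment at which its call begins. There is no depth.
- ctrl.hand_in(): hands the job in; it is judged then, once.
The state is a dict: "time_s": time; "qpos": joint angles; "joint_vel": joint speeds; "tau": joint torques, N m; "ee_pos": TCP position; "eef_rot": TCP orientation; "force": force on the tool from outside, world axes, zero at the start; "moment": the same for the moment, N m; "grip_width": finger opening in m; "grip_force": force on a finger pad.
Only numpy, scipy, OpenCV 4.12 (cv2) and the standard library are available. Lean on these libraries where they do the work, as an engineer would, in place of code of your own. Each camera call takes 0.05 s, during which the arm holds its last target. There are 200 camera calls.

### The job

First open the small plywood chest: its lid has a push-push latch, so a firm push near the front edge and letting go makes it spring up; look whether it really did. Then stand the toppled square tea tin up on the bench with its brass cap on top and let go of it, take it again from above and stand it, cap up and without dropping it, on the floor of the chest. Finish by swinging the lid down and pushing it until it stays latched shut by itself (if it springs up again, repeat), leaving the clay cups and the ladle where they are.

Things in the scene. Friction and masses are not known exactly. Their poses are not given: they have to be found in the camera images.
- chest: Plywood chest fixed to the bench, outside 170 (own x) x 190 (own y) x 118 mm high, walls 12 mm, inner floor 11 mm above the bench, inside 146 x 166 mm, no dividers. Origin at the centre of its underside; own x points away from the robot to the hinge side, own z up. The lid lies inside the rim, its top flush with the rim.
- lid (a joint): Lid angle, rad: 0 = flush, latched shut; 1.3 = fully open, leaning over the chest; below 0 = pushed in, end stop at -0.044. A damped spring lifts it in about 2 s whenever unlatched. To change the latch, push the lid down to its stop and let it up: a shut lid then springs open, an open one that was swung down stays at 0. After springing open it must pass 0.25 before a push can catch it.
- lid_press (a point): Centre of the 28 mm steel push plate on the lid's top face, 122 mm from the hinge axis. The end stop lies 5.5 mm below flush here; less than 4 mm may not change the latch. Holding the lid down takes 2 to 3 N, a quick swing down about 3 N more. Moves with the lid: own x from the free edge to the hinge, y along the hinge, z out of the top face.
- lid_edge (a point): Middle of the lid's free (front) top edge, 142 mm from the hinge. The lid is 161 mm wide and 8 mm thick. Fully open, this edge is some 30 mm nearer the robot than the hinge and 140 mm above it. Axes as at lid_press.
- lid_hinge (a point): Middle of the lid's hinge axis (along own y), on the lid's underside at its far edge, 110 mm above the bench, 72 mm from the chest's centre towards its own x. Moves with the lid, axes as at lid_press.
- tin_mid (a point): Closed square tea tin, green with a yellow band and a brass cap, 48 x 48 x 90 mm, about 0.13 to 0.25 kg, loose, at first lying on one of its long sides with its cap pointing away from the robot. Point at its very centre; own z points to the brass cap, own x and y are the normals of its flat sides.
- tin: The same tea tin; origin at the centre of its base (the end away from the cap), axes as at tin_mid.
- cup_a_mid (a point): Terracotta cup, 72 mm wide, 62 mm high, loose, standing; point at its centre. To be left alone.
- cup_b_mid (a point): Second terracotta cup, the same. To be left alone.
- ladle_mid (a point): Red plastic ladle, 300 mm long, lying on the bench left of the chest; point at mid handle, own x towards its bowl. To be left alone. (A gas ring with a steel karahi, 115 mm high, is fixed to the right of the tin, all of it beyond y = -0.45 m.)
Mind the look-alikes: they are no part of the job. Of the things that look like the tin, take the one that is farthest to the robot's left at the start.

How it is judged:
On the way, in this order (a step that is already met when the one before it is completed fails the run):
1. the lid is open (value of joint lid above 0.9 rad), for 0.2 s.
2. the tin stands on the bench, cap up, let go and still (angle between tin_mid's own z axis and vertical below 0.15 rad and height (world z) of tin_mid between 0.038 and 0.052 m and contact force between the fingers and tin below 0.1 N and linear speed of tin below 0.03 m/s), for 0.2 s.
3. the tin stands on the chest's floor, cap up, let go and still (angle between tin_mid's own z axis and vertical below 0.15 rad and contact force between the fingers and tin below 0.1 N and linear speed of tin below 0.03 m/s and x of tin_mid in the frame of chest between -0.073 and 0.073 m and y of tin_mid in the frame of chest between -0.083 and 0.083 m and z of tin_mid in the frame of chest between 0.048 and 0.066 m), for 0.2 s.
At the end, for the whole second after the job is handed in: The tin stands on the chest's floor (its centre inside the walls and within 9 mm of standing height, under 0.15 rad off upright, cap up), let go and still, and the lid stays latched shut by itself (within 0.03 rad of flush); cups and ladle within 40 mm of where they were (all of step 3 and value of joint lid between -0.03 and 0.03 rad and linear speed of tin below 0.02 m/s and velocity of joint lid below 0.05 rad/s); the robot touches nothing.
It fails at once if a clay cup is moved more than 40 mm or tipped (distance of any of cup_a_mid, cup_b_mid from where it was at the start of the episode above 0.04 m or angle between any of cup_a_mid, cup_b_mid's own z axis and vertical above 0.5 rad).
It fails at once if the ladle is moved more than 40 mm (distance of ladle_mid from where it was at the start of the episode above 0.04 m).
It fails at once if the tin is dropped (falls unheld faster than 0.8 m/s) (linear speed of tin above 0.8 m/s and contact force between the fingers and tin below 0.05 N).
It also fails if it takes over 72 s, if anything falls off the work surface, if the arm or the gripper's body presses on something with over 40 N, if the wrist force passes 120 N, or if a joint passes its speed limit or range.

## Working session

There is one attempt and no reset: what is moved stays moved. The work goes in short steps, Python scripts to look and compute and a shell command to move; the robot and the scene stay as the last step left them, time stands still between calls to the robot, and variables do not carry over. Pictures are saved under pics/ and viewed, at most 10 in all, crops included, and the job is handed in when it is done.

```bash
ls; mkdir -p pics; python3 - <<'E'
from station import ctrl
import cv2,numpy as np
for n in("scene","top"):
    c=ctrl.camera(n);cv2.imwrite(f"pics/{n}0.png",c["color"][:,:,::-1])
    print(n,c["k1"],c["intrinsics"].tolist(),np.round(c["camera_from_world"],4).tolist())
o=ctrl.get_obs();print(o["time_s"],o["ee_pos"],o["eef_rot"],o["grip_width"])
E
```

```text
pics
scene 0.045921975547199886 [[469.0560280774039, 0.0, 316.8943454306192], [0.0, 469.0560280774039, 201.75772755796203], [0.0, 0.0, 1.0]] [[0.8855, 0.4647, -0.0054, -0.4688], [0.3387, -0.6534, -0.677, -0.1197], [-0.3182, 0.5976, -0.736, 2.008], [0.0, 0.0, 0.0, 1.0]]
top -0.03688979725190766 [[434.0069157069331, 0.0, 323.6268350060491], [0.0, 434.0069157069331, 196.69129423772227], [0.0, 0.0, 1.0]] [[-0.0156, -0.9999, -0.0011, -0.029], [-0.9981, 0.0156, -0.0589, 0.5269], [0.0589, 0.0002, -0.9983, 1.4884], [0.0, 0.0, 0.0, 1.0]]
0.1 [ 0.23009746 -0.49930563  0.20494153] [-3.14055462e+00 -6.57698999e-05  4.31782426e-01] 0.09419222471151319
```

View pics/top0.png

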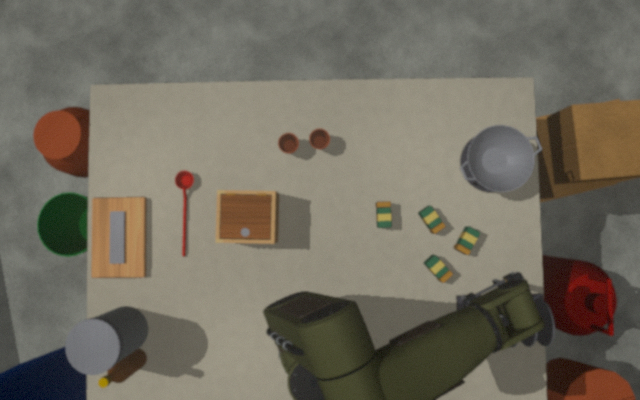

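View pics/scene0.png

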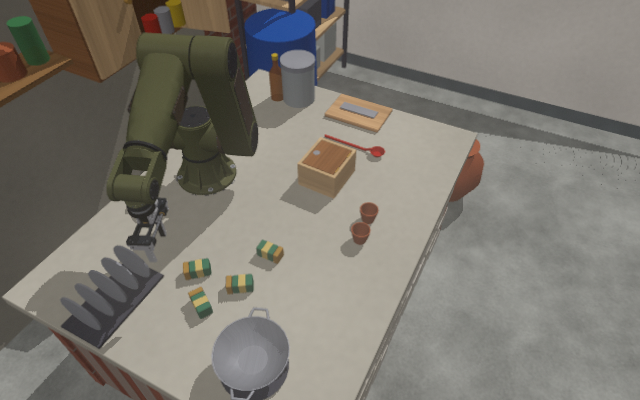

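The top view shows four look-alike tins, at (384,215), (431,219), (467,240) and (438,268). The robot's left is image left, so (384,215) fits. The chest rim spans (217,190)–(278,243) with its push plate at (245,232). The cups are at (288,143) and (319,138), and the ladle is at x≈185.

```bash
cat > h.py <<'E'
from station import ctrl
import cv2,numpy as np
def ray(c,u,v):
    k=c["intrinsics"];d=np.array([(u-k[0,2])/k[0,0],(v-k[1,2])/k[1,1]]);s=d.copy()
    for _ in range(20): s=d/(1+c["k1"]*(s@s))
    T=c["camera_from_world"];R=T[:3,:3];return -R.T@T[:3,3],R.T@np.array([s[0],s[1],1])
def onz(c,u,v,z):
    o,d=ray(c,u,v);return o+d*(z-o[2])/d[2]
def tri(a,b):  # rays (o,d): midpoint, gap
    A=np.stack([a[1],-b[1]],1);t=np.linalg.lstsq(A,b[0]-a[0],rcond=None)[0]
    p,q=a[0]+a[1]*t[0],b[0]+b[1]*t[1];return (p+q)/2,np.linalg.norm(p-q)
def proj(c,p):
    T=c["camera_from_world"];q=T[:3,:3]@p+T[:3,3];s=q[:2]/q[2];s=s*(1+c["k1"]*(s@s));k=c["intrinsics"]
    return np.array([s[0]*k[0,0]+k[0,2],s[1]*k[1,1]+k[1,2]])
E
python3 - <<'E'
from h import *
c=ctrl.camera("top");im=c["color"][:,:,::-1].copy();hsv=cv2.cvtColor(im,cv2.COLOR_BGR2HSV)
# tin: saturated pixels in window
w=np.zeros(im.shape[:2],np.uint8);w[195:235,370:400]=1
for nm,lo,hi in(("green",40,95),("yellow",22,34),("brass",8,21)):
    m=cv2.inRange(hsv,(lo,100,40),(hi,255,255))*w;y,x=np.nonzero(m);print(nm,len(x),x.mean() if len(x) else 0,y.mean() if len(x) else 0)
m=cv2.inRange(hsv,(5,90,30),(95,255,255))*w
y,x=np.nonzero(m);r=cv2.minAreaRect(np.stack([x,y],1).astype(np.float32));b=cv2.boxPoints(r);print(r)
print("tin corners z.048\n",np.round([onz(c,*p,.048) for p in b],4))
w[:]=0;w[180:255,205:290]=1
m=cv2.inRange(hsv,(5,60,110),(30,255,255))*w
m=cv2.morphologyEx(m,cv2.MORPH_CLOSE,np.ones((15,15)))
k=max(cv2.findContours(m,0,2)[0],key=cv2.contourArea);r=cv2.minAreaRect(k);print(r)
print("chest z.118\n",np.round([onz(c,*p,.118) for p in cv2.boxPoints(r)],4))
print("plate",onz(c,245.5,232,.118))
for n,p in(("cupa",(288,143)),("cupb",(319,138))):print(n,onz(c,*p,.05))
print("ladle",onz(c,185,180,.02),onz(c,184,254,.01))
a=cv2.resize(im[185:295,365:495],None,fx=4,fy=4,interpolation=2);d=cv2.resize(im[180:255,205:290],None,fx=3,fy=3,interpolation=2)
o=np.zeros((440,780,3),np.uint8);o[:440,:520]=a;o[:225,525:780]=d;cv2.imwrite("pics/crop0.png",o)
E
```

```text
green 18 383.44444444444446 217.61111111111111
yellow 103 383.3980582524272 216.48543689320388
brass 72 383.09722222222223 204.02777777777777
((383.75885009765625, 213.6243438720703), (24.722726821899414, 14.3919038772583), 85.91438293457031)
tin corners z.048
 [[ 0.5044 -0.2134  0.048 ]
 [ 0.5071 -0.2622  0.048 ]
 [ 0.4235 -0.2662  0.048 ]
 [ 0.4209 -0.2175  0.048 ]]
((245.78671264648438, 216.73248291015625), (61.51710510253906, 54.51826095581055), 1.0416266918182373)
chest z.118
 [[0.3752 0.3161 0.118 ]
 [0.5511 0.3126 0.118 ]
 [0.5443 0.1131 0.118 ]
 [0.3688 0.1179 0.118 ]]
plate [0.41046996 0.21595022 0.118     ]
cupa [0.70984267 0.08151374 0.05      ]
cupb [ 0.72537608 -0.02455252  0.05      ]
ladle [0.59181427 0.44386049 0.02      ] [0.33525376 0.45001058 0.01      ]
```

View pics/crop0.png

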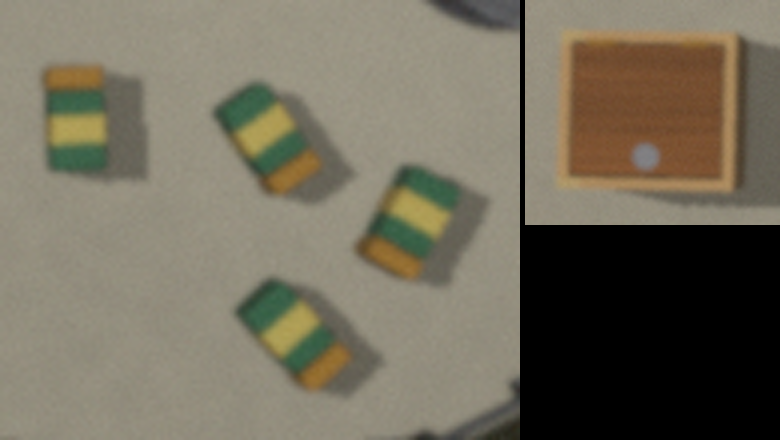

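The enlarged crop confirms it: the leftmost tin at (384,215) has its brass cap away from the robot, at crop (75,78). It is about 48 x 90 mm, centred near (0.46,-0.24), with yaw about 0.03. The chest centre is near (0.46,0.215) with yaw about -0.03. The plate at (0.410,0.216) agrees with the given geometry.

```bash
python3 -m pendant '[[[0.9,3.58,0],-0.0215],[[0.9,3.58,0],-0.0215],[[0.9,3.58,0],-0.0215],[[0.9,3.58,0],-0.0215],[[0.9,3.58,0],-0.0215],[[0.9,3.58,0],-0.0215],[[0.9,3.58,0],-0.0215],[[0.9,3.58,0],-0.0215],[[0.9,3.58,0],-0.0215],[[0.9,3.58,0],-0.0215],[[0.9,3.58,0],-0.0215],[[0.9,3.58,0],-0.0215],[[0.9,3.58,0],-0.0215],[[0.9,3.58,0],-0.0215],[[0.9,3.58,0],-0.0215],[[0.9,3.58,0],-0.0215],[[0.9,3.58,0],-0.0215],[[0.9,3.58,0],-0.0215],[[0.9,3.58,0],-0.0215],[[0.9,3.58,0],-0.0215]]' 0 10
python3 -m pendant '[[[0,0,-2.5],0],[[0,0,-2.5],0],[[0,0,-2],0],[[0,0,-0.5],0]]'
```

```text
time_s: 1.82
ee_pos: [0.4101, 0.2185, 0.2053]
eef_rot: [3.142, 0.0, 0.001]
force: [1.2, -0.6, -0.2]
grip_width: 0.0005
grip_force: 0.0
time_s: 2.15
ee_pos: [0.4087, 0.2161, 0.1275]
eef_rot: [3.14, 0.004, 0.002]
force: [-1.5, -0.4, 0.1]
grip_width: 0.0007
grip_force: 0.0
```

```bash
python3 -m pendant '[[[0,0,-0.6],0],[[0,0,-0.6],0],[[0,0,-0.6],0],[[0,0,-0.1],0],[[0,0,0],0]]'
```

```text
time_s: 2.57
ee_pos: [0.4106, 0.2166, 0.1122]
eef_rot: [-3.141, -0.001, 0.002]
force: [-2.9, -0.7, 8.2]
grip_width: 0.0002
grip_force: 3.4
```

```bash
python3 -m pendant '[[[0,0,0.8],0],[[0,0,2],0],[[-2,0,3],0],[[-3,-1,2.5],0],[[-2,-3,1],0],[[0,-4,0],0],[[0,-4,0],0],[[0,-4,0],0],[[0,-4,0],0],[[0,-4,0],0],[[0,-4,0],0],[[0,-4,0],0],[[0.5,-4,0],0],[[1,-4,0],0]]'
python3 -m pendant '[[[2,-3,0],0],[[3,-1.5,0],0],[[3,0,0],0],[[3,0,0],0],[[2,0,0],0],[[0,0,0],0]]' 1 4
python3 - <<'E'
from h import *
for n in("scene","top"):
    c=ctrl.camera(n);cv2.imwrite(f"pics/{n}1.png",c["color"][:,:,::-1])
a=cv2.imread("pics/scene1.png")[60:360,120:450];b=cv2.imread("pics/top1.png")[150:300,200:460]
o=np.zeros((600,800,3),np.uint8);o[:300,:330]=a;o[300:600,:520]=cv2.resize(b,None,fx=2,fy=2);cv2.imwrite("pics/m1.png",o)
E
```

```text
time_s: 3.73
ee_pos: [0.3545, -0.1859, 0.2056]
eef_rot: [3.14, -0.002, 0.001]
force: [1.3, 1.1, 1.0]
grip_width: 0.0004
grip_force: 0.0
time_s: 4.23
ee_pos: [0.4876, -0.2285, 0.2046]
eef_rot: [3.142, -0.001, 0.003]
force: [-0.5, -0.1, -0.5]
grip_width: 0.0371
grip_force: 0.0
```

View pics/m1.png

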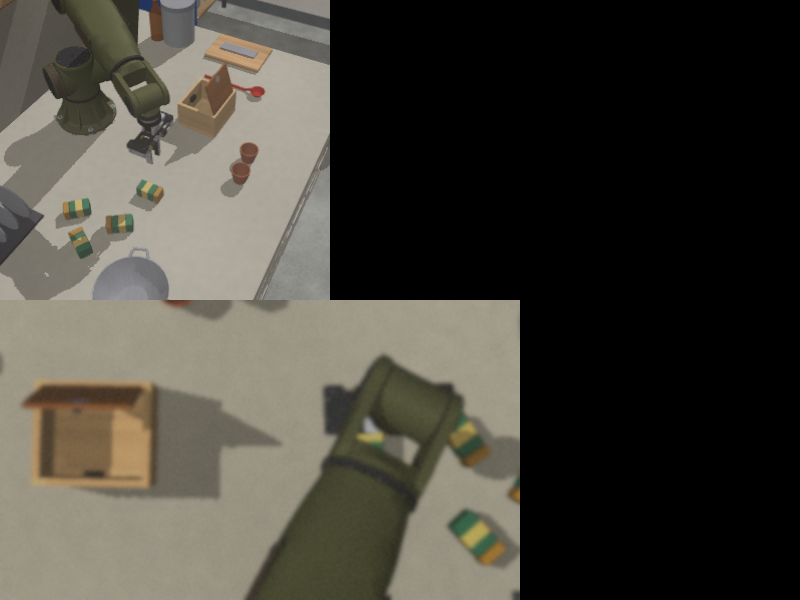

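The scene crop shows the lid standing open at (217,90), and the tin undisturbed at (150,190). Next I'll grip it lightly near the cap so that it can swing between the pads.

```bash
python3 -m pendant '[[[0,-1.2,-3],0.03],[[0,0,-3],0],[[0,0,-3],0],[[0,0,-1],0],[[0,0,-1],0],[[0,0,-2],0],[[0,0,-2],0],[[0,0,-2],0],[[0,0,-1.5],0],[[0,0,-0.7],0],[[0,0,-0.2],0],[[0,0,0],0]]' 1 4
python3 -m pendant '[[[0,0,0],0],[[0,0,0],0],[[0,0,0],0],[[0,0,0],0],[[0,0,0],0],[[0,0,0],0],[[0,0,0],0]]' 0 4
python3 - <<'E'
from h import *
c=ctrl.camera("wrist");cv2.imwrite("pics/w1.png",c["color"][:,:,::-1])
c=ctrl.camera("scene");a=cv2.resize(c["color"][200:300,200:340,::-1],None,fx=2.8,fy=2.8)
o=np.zeros((400,800,3),np.uint8);o[:a.shape[0],:a.shape[1]]=a;o[:250,400:800]=cv2.resize(cv2.imread("pics/w1.png"),(400,250));cv2.imwrite("pics/m2.png",o)
E
```

```text
time_s: 5.33
ee_pos: [0.4855, -0.2408, 0.0114]
eef_rot: [3.141, -0.001, 0.032]
force: [-0.2, -0.0, 0.4]
grip_width: 0.0941
grip_force: 0.0
time_s: 5.92
ee_pos: [0.4852, -0.2405, 0.0105]
eef_rot: [3.142, -0.0, 0.032]
force: [-0.2, -0.2, 0.5]
grip_width: 0.0512
grip_force: 0.0
```

View pics/m2.png

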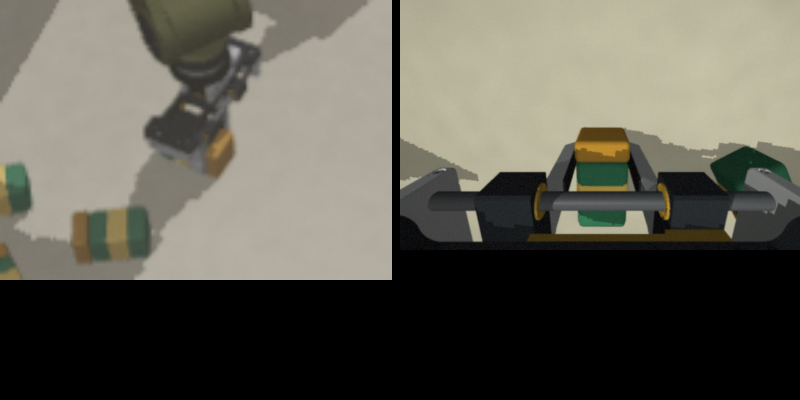

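```bash
python3 -m pendant '[[[0,0,0],0],[[0,0,0],0],[[0,0,0],0],[[0,0,0],0],[[-0.36,0,0.67],0],[[-0.37,0,0.67],0],[[-0.48,0,0.58],0],[[-0.49,0,0.58],0],[[-0.6,0,0.47],0],[[-0.6,0,0.47],0],[[-0.67,0,0.35],0],[[-0.67,0,0.34],0],[[0,0,0],0]]' 0 4
python3 - <<'E'
from h import *
c=ctrl.camera("wrist");w=c["color"][:,:,::-1]
c=ctrl.camera("scene");a=cv2.resize(c["color"][200:300,200:340,::-1],None,fx=2.8,fy=2.8)
o=np.zeros((400,800,3),np.uint8);o[:a.shape[0],:a.shape[1]]=a;o[:250,400:800]=cv2.resize(w,(400,250));cv2.imwrite("pics/m3.png",o)
E
```

```text
time_s: 7.1
ee_pos: [0.4418, -0.2406, 0.0524]
eef_rot: [3.141, -0.0, 0.031]
force: [0.2, -0.2, -1.5]
grip_width: 0.0478
grip_force: 4.0
```

View pics/m3.png

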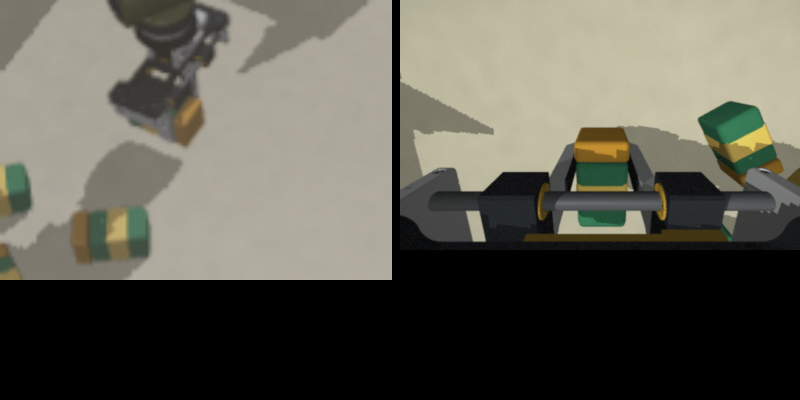

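The crops show the tin still horizontal between the pads, so the grip carried it rigidly. I'll put it down, grip right at the cap end with 3 N for more leverage, and lift briskly.

```bash
python3 -m pendant '[[[0,0,-1],0],[[0,0,-1.2],0],[[0,0,-1.2],0],[[0,0,-0.7],0],[[0,0,0],0]]' 0 4
python3 -m pendant '[[[0,0,0],0],[[0,0,0],0],[[0,0,0],0],[[0.6,0,0],0],[[0.5,0,0],0],[[0,0,0],0]]' 0.7 3
python3 -m pendant '[[[0,0,0],0],[[0,0,0],0],[[0,0,0],0],[[0,0,0],0],[[0,0,0],0],[[-0.74,0,1.55],0],[[-1.04,0,1.37],0],[[0,0,0],0],[[0,0,0],0]]' 0 3
python3 - <<'E'
from h import *
c=ctrl.camera("wrist");w=c["color"][:,:,::-1]
c=ctrl.camera("scene");a=cv2.resize(c["color"][200:300,200:340,::-1],None,fx=2.8,fy=2.8)
o=np.zeros((400,800,3),np.uint8);o[:a.shape[0],:a.shape[1]]=a;o[:250,400:800]=cv2.resize(w,(400,250));cv2.imwrite("pics/m4.png",o)
print(ctrl.get_obs()["moment"])
E
```

```text
time_s: 7.62
ee_pos: [0.4422, -0.24, 0.0089]
eef_rot: [-3.14, 0.002, 0.032]
force: [-0.0, 0.6, -1.1]
grip_width: 0.0482
grip_force: 4.0
time_s: 8.12
ee_pos: [0.4549, -0.2407, 0.0111]
eef_rot: [3.141, -0.001, 0.032]
force: [-0.6, 0.9, 0.3]
grip_width: 0.0656
grip_force: 0.0
time_s: 8.87
ee_pos: [0.4362, -0.2408, 0.0403]
eef_rot: [3.141, -0.001, 0.031]
force: [2.2, 0.1, 1.9]
grip_width: 0.0477
grip_force: 3.0
[-0.1225631  -0.30731182  0.02722725]
```

View pics/m4.png

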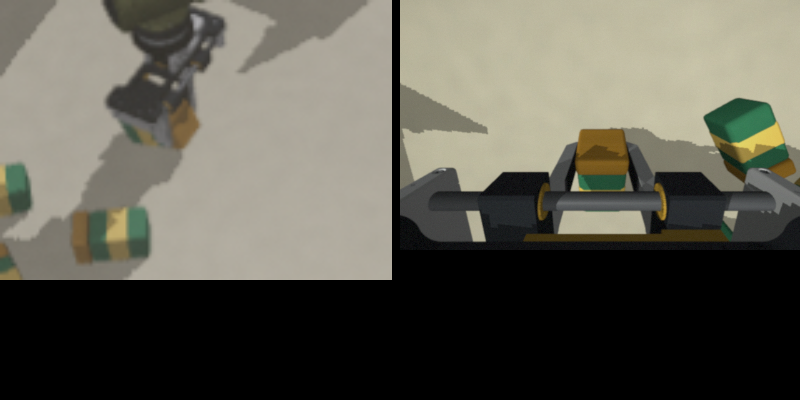

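The wrist crop at (603,155) shows the cap face growing, so the tin is pivoting and its base is on the bench. I'll continue the arc and then lower it to square the base.

```bash
python3 -m pendant '[[[-0.63,0,0.57],0],[[-0.64,0,0.57],0],[[-0.74,0,0.43],0],[[-0.74,0,0.43],0],[[-0.81,0,0.28],0],[[-0.82,0,0.28],0],[[-0.86,0,0.11],0],[[-0.85,0,0.11],0],[[-0.86,0,-0.06],0],[[-0.85,0,-0.07],0],[[-0.72,0,-0.19],0],[[-0.72,0,-0.19],0],[[0,0,-0.2],0],[[0,0,-0.2],0],[[0,0,0],0],[[0,0,0],0]]' 0 3
python3 - <<'E'
from h import *
c=ctrl.camera("wrist");w=c["color"][:,:,::-1]
c=ctrl.camera("scene");a=cv2.resize(c["color"][180:280,180:320,::-1],None,fx=2.8,fy=2.8)
o=np.zeros((400,800,3),np.uint8);o[:a.shape[0],:a.shape[1]]=a;o[:250,400:800]=cv2.resize(w,(400,250));cv2.imwrite("pics/m5.png",o)
E
```

```text
time_s: 10.3
ee_pos: [0.3438, -0.2405, 0.0585]
eef_rot: [-3.141, 0.0, 0.032]
force: [0.4, -0.4, -1.8]
grip_width: 0.0481
grip_force: 3.0
```

View pics/m5.png

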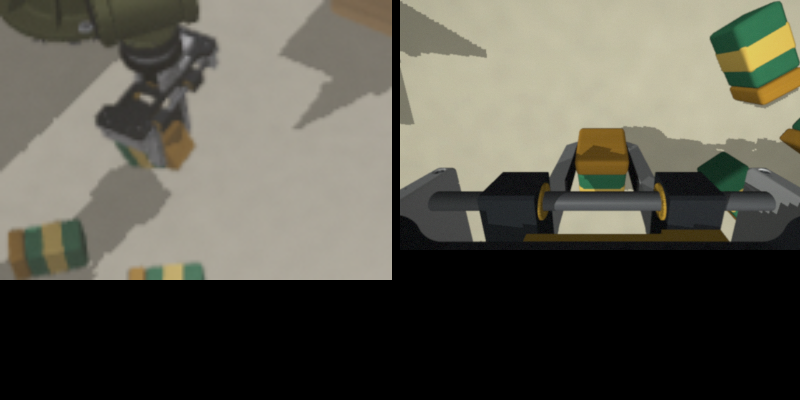

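The wrist crop shows the tin tilted but held there and hanging free (cap (603,150), green strip to row 190). I'll work out the tilt numerically from the wrist view, then use short jerks whose upward acceleration swings the base down.

```bash
cat > tilt.py <<'E'
from h import *
from scipy.optimize import brentq
c=ctrl.camera("wrist");o=ctrl.get_obs();im=c["color"];hsv=cv2.cvtColor(im,cv2.COLOR_RGB2HSV)
cv2.imwrite(f"pics/wr{o['time_s']:.2f}.png",im[:,:,::-1])
P=o["ee_pos"]+[0,0,.019]
col=hsv[150:400,310:335].astype(float)
br=((col[...,0]>8)&(col[...,0]<22)&(col[...,1]>140)).mean(1);gr=((col[...,0]>45)&(col[...,0]<95)&(col[...,1]>90)).mean(1);ye=((col[...,0]>=22)&(col[...,0]<40)&(col[...,1]>110)).mean(1)
r=[150+np.nonzero(x>.5)[0] for x in(br,gr,ye)]
print("brass/green/yellow rows",[(int(x.min()),int(x.max())) if len(x) else None for x in r])
for th in np.arange(0,1.6,.2):
    a=np.array([np.cos(th),0,np.sin(th)]);n=np.array([-np.sin(th),0,np.cos(th)])
    print(round(th,1),[round(proj(c,P+(s-36)/1000*a+v/1000*n)[1]) for s,v in((45,-24),(45,24),(26,24),(9,24))])
print(np.round(o["ee_pos"],4),o["grip_width"],o["force"])
E
python3 tilt.py
python3 -m pendant '[[[0,0,3],0],[[0,0,1.6],0],[[0,0,0.8],0],[[0,0,0.4],0],[[0,0,-0.4],0],[[0,0,-0.8],0],[[0,0,-1.6],0],[[0,0,-3],0],[[0,0,0],0],[[0,0,0],0]]' 0 3
python3 tilt.py
```

```text
brass/green/yellow rows [(206, 385), (280, 300), (279, 384)]
0.0 [227, 260, 292, 319]
0.2 [221, 270, 297, 319]
0.4 [217, 279, 300, 316]
0.6 [214, 287, 300, 311]
0.8 [213, 293, 299, 304]
1.0 [213, 297, 296, 296]
1.2 [214, 299, 292, 287]
1.4 [218, 300, 287, 277]
[ 0.3438 -0.2405  0.0587] 0.04800665499198433 [-0.04858828 -0.13925439 -1.44702748]
time_s: 11.28
ee_pos: [0.3425, -0.2397, 0.0571]
eef_rot: [-3.138, 0.004, 0.032]
force: [0.5, -0.2, -0.9]
grip_width: 0.048
grip_force: 3.0
brass/green/yellow rows [(191, 382), (275, 298), (285, 385)]
0.0 [226, 260, 293, 320]
0.2 [221, 270, 297, 319]
0.4 [217, 279, 300, 316]
0.6 [214, 287, 301, 311]
0.8 [212, 293, 299, 304]
1.0 [212, 297, 296, 296]
1.2 [214, 300, 292, 287]
1.4 [218, 300, 287, 277]
[ 0.3432 -0.2402  0.0583] 0.04822724633903649 [ 0.45481318  0.40119603 -1.04896353]
```

```bash
python3 - <<'E'
from h import *
import glob
f=sorted(glob.glob("pics/wr*.png"));print(f)
c=ctrl.camera("scene");a=cv2.resize(c["color"][190:260,200:280,::-1],None,fx=4,fy=4,interpolation=2)
o=np.zeros((560,780,3),np.uint8);o[:280,:320]=a
for i,n in enumerate([x for x in f][-2:]): 
    b=cv2.imread(n)[180:400,220:430];o[280*i:280*i+264,340:592]=cv2.resize(b,None,fx=1.2,fy=1.2)
cv2.imwrite("pics/m6.png",o)
E
```

```text
['pics/wr10.45.png', 'pics/wr11.33.png']
```

View pics/m6.png

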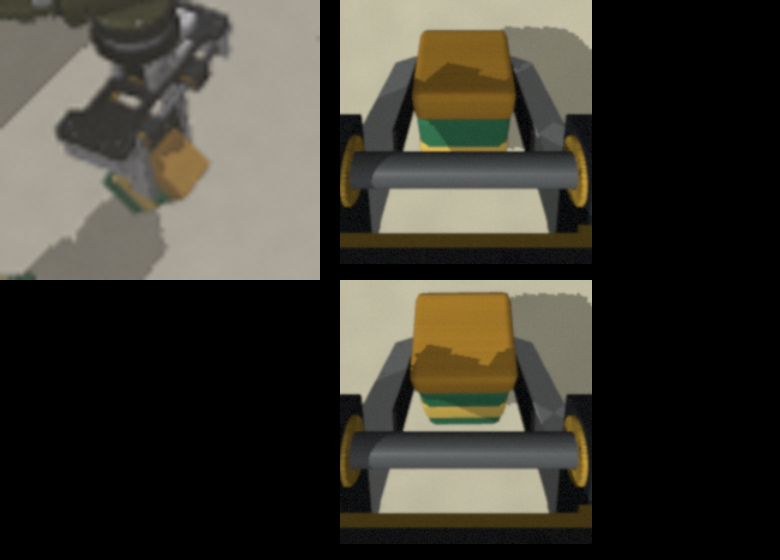

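The m6 crop shows that the jerk worked. The cap face is now nearly square (full-frame rows 191–272), and the whole tin side below it is foreshortened (to row 299), so the tin is well past half upright. I'll fit the tilt from those rows.

```bash
python3 - <<'E'
from h import *
from scipy.optimize import least_squares
c=ctrl.camera("wrist");P=ctrl.get_obs()["ee_pos"]+[0,0,.019]
def f(q,full=0):
    th,s0,v0=q;a=np.array([np.cos(th),0,np.sin(th)]);n=np.array([-np.sin(th),0,np.cos(th)])
    pt=lambda s,v:P+(s-s0)/1000*a+(v-v0)/1000*n
    if full: return np.array([pt(-45,-24),pt(-45,24),pt(0,0),pt(45,-24),pt(45,24)])
    return [proj(c,pt(s,v))[1]-r for s,v,r in((45,-24,191),(45,24,270),(-45,24,299))]+[(s0-33)/20,v0/20]
for t in(.5,1.,1.5):
    r=least_squares(f,[t,30,0]);print(r.x.round(3),r.cost)
print(np.round(f(r.x,1)-[P[0],0,0],4))
E
```

```text
[ 0.809 27.203 10.14 ] 0.17069612732696304
[ 0.809 27.203 10.14 ] 0.17069612732696215
[ 0.809 27.203 10.14 ] 0.1706961273269632
[[-0.0251 -0.2407  0.0025]
 [-0.0599 -0.2407  0.0357]
 [-0.0114 -0.2407  0.0516]
 [ 0.037  -0.2407  0.0676]
 [ 0.0023 -0.2407  0.1008]]
```

```bash
python3 -m pendant '[[[0,0,-0.3],0],[[-0.7,0,0.05],0],[[-0.7,0,0.1],0],[[-0.7,0,0.1],0],[[-0.7,0,0.05],0],[[-0.7,0,-0.05],0],[[-0.7,0,-0.1],0],[[-0.7,0,-0.15],0],[[-0.7,0,-0.2],0],[[-0.3,0,-0.1],0],[[0,0,0],0],[[0,0,0],0]]' 0 3
python3 tilt.py | egrep 'rows|\[ 0.2'; ls pics/wr*
python3 - <<'E'
import cv2,glob,numpy as np
n=sorted(glob.glob("pics/wr*.png"))[-1];im=cv2.imread(n);h=cv2.cvtColor(im,cv2.COLOR_BGR2HSV)
print(n);print([(r,*h[r,312:330].mean(0).round().astype(int).tolist()) for r in range(176,312,5)])
E
```

```text
time_s: 12.43
ee_pos: [0.2844, -0.2406, 0.0526]
eef_rot: [-3.141, 0.0, 0.032]
force: [-1.1, -0.4, -0.2]
grip_width: 0.0479
grip_force: 3.0
brass/green/yellow rows [(190, 383), (274, 296), (273, 385)]
[ 0.2846 -0.2405  0.0526] 0.04813537968323704 [-0.81682033 -0.21281459 -0.93079278]
pics/wr10.45.png
pics/wr11.33.png
pics/wr12.48.png
pics/wr12.48.png
[(176, 26, 39, 189), (181, 26, 40, 189), (186, 26, 40, 190), (191, 20, 193, 144), (196, 20, 192, 164), (201, 20, 191, 163), (206, 20, 192, 161), (211, 19, 192, 159), (216, 20, 191, 158), (221, 20, 193, 158), (226, 20, 191, 163), (231, 20, 195, 161), (236, 20, 192, 163), (241, 19, 193, 156), (246, 20, 193, 106), (251, 20, 191, 104), (256, 19, 189, 108), (261, 20, 193, 116), (266, 20, 189, 116), (271, 20, 193, 104), (276, 74, 143, 70), (281, 73, 140, 68), (286, 23, 154, 162), (291, 23, 148, 157), (296, 68, 94, 97), (301, 25, 41, 191), (306, 25, 37, 90), (311, 106, 19, 53)]
```

The tilt hasn't changed, because the base edge slid on the bench. I'll use the same jerk idea sideways: accelerating towards -x swings the base under the grip.

```bash
python3 -m pendant '[[[0,0,0.5],0],[[0.4,0,0.5],0],[[0.8,0,0],0],[[1.6,0,-0.3],0],[[3.3,0,-1],0],[[-3.3,0,1],0],[[-1.6,0,0.3],0],[[-0.8,0,0],0],[[-0.4,0,0],0],[[0,0,0],0]]' 0 3
cat > fit.py <<'E'
from h import *
from scipy.optimize import least_squares
c=ctrl.camera("wrist");o=ctrl.get_obs();P=o["ee_pos"]+[0,0,.019];im=c["color"];cv2.imwrite(f"pics/wr{o['time_s']:.2f}.png",im[:,:,::-1])
h=cv2.cvtColor(im,cv2.COLOR_RGB2HSV)[:,312:330].astype(float).mean(1)[150:302]
br=150+np.nonzero((h[:,1]>165)&(h[:,0]<22))[0];tin=150+np.nonzero(h[:,1]>85)[0];gr=150+np.nonzero((h[:,0]>45)&(h[:,1]>85))[0]
R=(br.min(),br.max(),tin.max());print("cap top, cap bottom, tin end rows",R,"green",gr.min() if len(gr) else 0,gr.max() if len(gr) else 0)
def f(q,full=0):
    th,s0,v0=q;a=np.array([np.cos(th),0,np.sin(th)]);n=np.array([-np.sin(th),0,np.cos(th)])
    pt=lambda s,v:P+(s-s0)/1000*a+(v-v0)/1000*n
    if full: return np.array([pt(-45,-24),pt(-45,24),pt(0,0),pt(45,-24),pt(45,24)])
    return [proj(c,pt(s,v))[1]-r for s,v,r in((45,-24,R[0]),(45,24,R[1]-1),(-45,24,R[2]))]+[(s0-30)/20,v0/20]
r=least_squares(f,[.8,30,0]);print(r.x.round(3),r.cost.round(3))
print((np.round(f(r.x,1)-[P[0],P[1],0],4)*1000)[:,[0,2]].tolist(),np.round(o["ee_pos"],4),o["force"])
E
python3 fit.py
```

```text
time_s: 13.32
ee_pos: [0.2848, -0.2409, 0.0631]
eef_rot: [3.14, -0.001, 0.031]
force: [-0.0, 0.1, -1.2]
grip_width: 0.0481
grip_force: 3.0
cap top, cap bottom, tin end rows (np.int64(175), np.int64(260), np.int64(284)) green 262 284
[ 0.884 16.744 14.951] 0.5
[[-9.0, 9.799999999999999], [-46.1, 40.2], [0.9, 59.8], [48.0, 79.39999999999999], [10.9, 109.8]] [ 0.2851 -0.241   0.0632] [ 0.68865958  0.654043   -0.64552747]
```

```bash
cat > fit2.py <<'E'
from h import *
from scipy.optimize import least_squares
import sys
c=ctrl.camera("wrist");o=ctrl.get_obs();P=o["ee_pos"]+[0,0,.019];im=c["color"];cv2.imwrite(f"pics/wr{o['time_s']:.2f}.png",im[:,:,::-1])
h=cv2.cvtColor(im,cv2.COLOR_RGB2HSV)[:,312:330].astype(float).mean(1)
L=["-" if s<85 else "B" if u<21.6 else "Y" if u<40 else "G" for u,s,_ in h[150:303]]
runs=[];[runs.append([k,150+i]) for i,k in enumerate(L) if i==0 or k!=L[i-1]];print(runs)
i=[j for j,(k,_) in enumerate(runs) if k=="B"][0];rows=[r for _,r in runs[i:]]
obs=[(45,-24),(25,24),(5,24),(-24,24),(-45,24)][:len(rows)]
def f(q,full=0):
    th,s0,v0=q;a=np.array([np.cos(th),0,np.sin(th)]);n=np.array([-np.sin(th),0,np.cos(th)])
    pt=lambda s,v:P+(s-s0)/1000*a+(v-v0)/1000*n
    if full: return np.array([pt(-45,-24),pt(-45,24),pt(0,0),pt(45,-24),pt(45,24)])
    return [proj(c,pt(*sv))[1]-r for sv,r in zip(obs,rows)]+[(s0-30)/20,v0/20]
r=least_squares(f,[1.,30,0]);print(r.x.round(3),r.fun.round(1))
print((np.round(f(r.x,1)-[P[0],P[1],0],4)*1000)[:,[0,2]].round(1).tolist(),np.round(o["ee_pos"],4),o["force"].round(1))
E
python3 fit2.py
```

```text
[['-', 150], ['B', 174], ['Y', 261], ['G', 262], ['Y', 272], ['G', 281], ['-', 285]]
[ 0.864 28.521 22.525] [ 0.1 -2.7  3.4  1.7 -2.5 -0.1  1.1]
[[-12.3, -4.0], [-48.8, 27.2], [-1.4, 45.9], [46.1, 64.5], [9.6, 95.7]] [ 0.2852 -0.2409  0.0632] [ 0.4 -0.2 -1. ]
```

```bash
sed -i 's/^runs=.*/runs=[];[runs.append([k,150+i]) for i,k in enumerate(L) if (i==0 or k!=L[i-1]) and L[i:i+3].count(k)==3 and (not runs or runs[-1][0]!=k)];print(runs)/' fit2.py; python3 fit2.py
```

```text
[['-', 150], ['B', 174], ['G', 262], ['Y', 272], ['G', 281], ['-', 285]]
[ 0.829 19.758 17.617] [ 0.   0.8 -1.  -0.6  0.8 -0.5  0.9]
[[-13.0, 6.2], [-48.4, 38.6], [-0.3, 55.6], [47.7, 72.6], [12.3, 105.0]] [ 0.2852 -0.2409  0.0631] [ 0.3 -0.7 -1.1]
```

```bash
python3 -m pendant '[[[1,0,0],0],[[1.5,0,0],0],[[1.5,0,0],0],[[1,0,0],0],[[0,0,-0.3],0],[[0,0,-0.4],0],[[-0.6,0,-0.1],0],[[-0.6,0,0.02],0],[[-0.6,0,-0.02],0],[[-0.6,0,-0.06],0],[[-0.6,0,-0.11],0],[[-0.6,0,-0.16],0],[[-0.6,0,-0.22],0],[[-0.6,0,-0.27],0],[[-0.6,0,-0.34],0],[[0,0,0],0]]' 0 3; python3 fit2.py
```

```text
time_s: 14.8
ee_pos: [0.2797, -0.2406, 0.0427]
eef_rot: [3.141, 0.0, 0.032]
force: [-0.2, -0.7, -0.6]
grip_width: 0.0479
grip_force: 3.0
[['-', 150], ['B', 175], ['Y', 272], ['-', 276]]
[ 0.936  8.977 11.694] [ 0.1 -0.1  0.  -1.1  0.6]
[[-3.3, -2.9], [-41.9, 25.6], [4.1, 47.6], [50.1, 69.6], [11.5, 98.1]] [ 0.28   -0.2405  0.0428] [-0.2 -0.1 -1.1]
```

```bash
python3 - <<'E'
from h import *
c=ctrl.camera("wrist");P=ctrl.get_obs()["ee_pos"]
h=cv2.cvtColor(c["color"],cv2.COLOR_RGB2HSV)
print([(r,*h[r,312:330].mean(0).round().astype(int).tolist()) for r in range(236,302,4)])
m=cv2.inRange(h,(8,140,40),(22,255,255));m[:165]=0;m[285:]=0;m[:,:270]=0;m[:,380:]=0
for r in(180,200,230,255,270):
    x=np.nonzero(m[r])[0];print(r,x.min(),x.max(),x.max()-x.min()+1)
for z in(.08,.09,.1):
    print(z,(onz(c,322,175,z)-P)[0].round(4),(onz(c,322,272,z)-P)[0].round(4),(onz(c,322,276,z)-P)[0].round(4))
for r in(180,270): # depth from width: assume 46 mm flat width of face
    x=np.nonzero(m[r])[0]
    for z in(.06,.07,.08,.09,.1,.11):print(r,z,round(1000*abs(onz(c,x.max()+1,r,z)-onz(c,x.min(),r,z))[1],1),end=" | ")
E
```

```text
[(236, 20, 190, 177), (240, 19, 192, 172), (244, 19, 190, 163), (248, 19, 190, 126), (252, 19, 189, 113), (256, 20, 191, 114), (260, 20, 194, 115), (264, 19, 191, 119), (268, 19, 191, 103), (272, 38, 108, 73), (276, 31, 52, 129), (280, 25, 40, 187), (284, 26, 40, 187), (288, 26, 39, 186), (292, 26, 40, 187), (296, 26, 40, 188), (300, 25, 40, 189)]
180 279 367 89
200 277 368 92
230 275 370 96
255 274 372 99
270 287 359 73
0.08 0.0522 -0.0015 -0.004
0.09 0.054 0.0042 0.0019
0.1 0.0559 0.0098 0.0077
180 0.06 50.6 | 180 0.07 47.5 | 180 0.08 44.4 | 180 0.09 41.3 | 180 0.1 38.1 | 180 0.11 35.0 | 270 0.06 45.3 | 270 0.07 42.5 | 270 0.08 39.7 | 270 0.09 36.9 | 270 0.1 34.2 | 270 0.11 31.4 |
```

```bash
python3 -m pendant '[[[0,0,-0.2],0],[[-0.8,0,-0.1],0],[[-0.8,0,-0.15],0],[[-0.8,0,-0.2],0],[[-0.8,0,-0.25],0],[[-0.6,0,-0.25],0],[[0,0,0],0]]' 0 3
python3 - <<'E'
from h import *
o=ctrl.get_obs();c=ctrl.camera("wrist");P=o["ee_pos"];print(P,o["force"])
h=cv2.cvtColor(c["color"],cv2.COLOR_RGB2HSV)
m=cv2.inRange(h,(8,140,40),(22,255,255));m[:140]=0;m[300:]=0;m[:,:250]=0;m[:,400:]=0
x,y,w,hh=cv2.boundingRect(m);print(x,y,w,hh)
for r in range(y,y+hh,8):
    q=np.nonzero(m[r])[0];w=q.max()-q.min()+1
    zs=np.linspace(.03,.13,101);ww=[abs(onz(c,q.max()+1,r,z)-onz(c,q.min(),r,z))[1] for z in zs]
    z=np.interp(-.048,-np.array(ww),zs);print(r,w,"z",z.round(3),"x",(onz(c,322,r,z)-P)[0].round(4))
E
```

```text
time_s: 15.48
ee_pos: [0.2412, -0.2402, 0.031]
eef_rot: [-3.141, 0.001, 0.031]
force: [0.3, -0.3, -1.9]
grip_width: 0.0479
grip_force: 3.0
[ 0.24119654 -0.24018698  0.0310106 ] [ 0.30270364 -0.26131095 -1.86620015]
270 178 107 115
178 39 z 0.03 x 0.0432Traceback (most recent call last):
  File "<stdin>", line 7, in <module>
    return umr_maximum(a, axis, None, out, keepdims, initial, where)
ValueError: zero-size array to reduction operation maximum which has no identity
```

```bash
cat > cap.py <<'E'
from h import *
o=ctrl.get_obs();c=ctrl.camera("wrist");P=o["ee_pos"];print(P.round(4),o["force"].round(1))
h=cv2.cvtColor(c["color"],cv2.COLOR_RGB2HSV)
m=cv2.inRange(h,(8,140,40),(22,255,255));m[:130]=0;m[300:]=0;m[:,:262]=0;m[:,385:]=0
k=max(cv2.findContours(m,0,1)[0],key=cv2.contourArea);m[:]=0;cv2.drawContours(m,[k],-1,255,-1)
x,y,w,hh=cv2.boundingRect(k);print(x,y,w,hh)
X=[];Z=[]
for r in range(y+6,y+hh-7,6):
    q=np.nonzero(m[r])[0];w=q.max()-q.min()+1
    zs=np.linspace(.03,.13,101);ww=[abs(onz(c,q.max()+1,r,z)-onz(c,q.min(),r,z))[1] for z in zs]
    z=np.interp(-.048,-np.array(ww),zs);X.append((onz(c,322,r,z)-P)[0]);Z.append(z);print(r,w,round(z,3),X[-1].round(4),end=" | ")
print("\ncap slope from level",np.arctan(-np.polyfit(X,Z,1)[0]))
hh=h[:,312:330].astype(float).mean(1);print([(r,*hh[r].round().astype(int).tolist()) for r in range(y+hh.shape[0]*0-8,300,6)])
E
python3 cap.py
```

```text
[ 0.2418 -0.2404  0.0313] [-0.3 -1.1 -1.4]
270 189 107 104
195 101 0.077 0.0444 | 201 107 0.085 0.0437 | 207 106 0.085 0.0408 | 213 106 0.086 0.0381 | 219 105 0.085 0.0351 | 225 105 0.086 0.0325 | 231 105 0.087 0.0298 | 237 105 0.087 0.0272 | 243 105 0.088 0.0245 | 249 104 0.088 0.0213 | 255 103 0.087 0.0181 | 261 103 0.088 0.0154 | 267 103 0.089 0.0127 | 273 104 0.091 0.0107 | 279 104 0.091 0.008 | 285 103 0.091 0.0046 | 
cap slope from level 0.20841040139573683
[(181, 24, 150, 94), (187, 64, 103, 55), (193, 19, 192, 100), (199, 20, 194, 166), (205, 20, 193, 191), (211, 20, 192, 195), (217, 20, 193, 194), (223, 19, 193, 190), (229, 20, 192, 188), (235, 20, 190, 188), (241, 20, 195, 189), (247, 20, 192, 148), (253, 19, 192, 126), (259, 20, 193, 123), (265, 19, 190, 126), (271, 19, 192, 124), (277, 19, 194, 124), (283, 20, 194, 122), (289, 19, 194, 124), (295, 26, 40, 189)]
```

The cap face is now about level at z≈0.088, with 0.1–0.2 rad of tilt left, well inside the self-righting range. I'll release it and let it settle.

```bash
python3 -m pendant '[[[-0.1,0,-0.1],0],[[-0.1,0,-0.1],0],[[0,0,0],0]]' 0 3; python3 -m pendant '[[[0,0,0],0],[[0,0,0],0],[[0,0,0],0],[[0,0,0],0],[[0,0,0],0],[[0,0,0],0]]' 0.75 3; python3 cap.py
```

```text
time_s: 15.83
ee_pos: [0.2406, -0.2406, 0.0295]
eef_rot: [3.141, -0.0, 0.032]
force: [-0.1, -1.9, -0.3]
grip_width: 0.0478
grip_force: 3.0
time_s: 16.33
ee_pos: [0.2406, -0.2405, 0.0295]
eef_rot: [-3.142, 0.0, 0.032]
force: [-0.1, -0.1, 0.1]
grip_width: 0.0707
grip_force: 0.0
[ 0.2406 -0.2405  0.0295] [-0.1 -0.1  0.1]
271 200 107 100
206 97 0.071 0.0376 | 212 104 0.081 0.0378 | 218 106 0.084 0.0359 | 224 105 0.084 0.0329 | 230 106 0.086 0.0307 | 236 105 0.085 0.0276 | 242 105 0.086 0.0249 | 248 105 0.087 0.0223 | 254 102 0.084 0.0179 | 260 102 0.085 0.0152 | 266 100 0.083 0.0111 | 272 100 0.084 0.0083 | 278 99 0.083 0.0048 | 284 98 0.083 0.0012 | 290 98 0.084 -0.0016 | 
cap slope from level 0.06588359536048514
[(192, 73, 144, 58), (198, 62, 97, 73), (204, 19, 192, 92), (210, 20, 191, 148), (216, 20, 192, 187), (222, 20, 193, 198), (228, 19, 191, 198), (234, 19, 191, 196), (240, 20, 193, 192), (246, 20, 193, 188), (252, 20, 194, 127), (258, 19, 191, 127), (264, 20, 194, 129), (270, 19, 190, 128), (276, 19, 192, 128), (282, 19, 193, 125), (288, 19, 193, 126), (294, 19, 192, 124)]
```

The wrist view has the cap level at z≈0.085 with the grip open, so the tin stands free, its centre about 19 mm ahead of the TCP. I'll regrip it from above and lift.

```bash
python3 -m pendant '[[[0,0,1],0],[[0,0,1],0],[[0.6,0,0],0],[[0.7,0,0],0],[[0.6,0,0],0],[[0,0,0],0]]' 0.8 15; python3 cap.py | head -2; python3 -m pendant '[[[0,0,0],0],[[0,0,0],0],[[0,0,0],0],[[0,0,0],0],[[0,0,0],0],[[0,0,0],0],[[0,0,0],0],[[0,0,0],0],[[0,0,1],0],[[0,0,2],0],[[0,0,2],0],[[0,0,0],0]]' 0 15; python3 cap.py
```

```text
time_s: 16.88
ee_pos: [0.2605, -0.2404, 0.0491]
eef_rot: [-3.141, 0.0, 0.033]
force: [0.5, 0.6, -0.6]
grip_width: 0.0752
grip_force: 0.0
[ 0.2605 -0.2404  0.0491] [ 0.5  0.6 -0.6]
278 224 89 76
time_s: 17.93
ee_pos: [0.2606, -0.2416, 0.1022]
eef_rot: [3.138, -0.003, 0.032]
force: [-0.5, -0.1, -1.0]
grip_width: 0.0479
grip_force: 15.0
[ 0.2606 -0.2416  0.1022] [-0.5 -0.1 -1. ]
278 223 91 77
229 83 0.124 0.0177 | 235 89 0.13 0.0163 | 241 89 0.13 0.0127 | 247 89 0.13 0.009 | 253 91 0.13 0.0053 | 259 90 0.13 0.0016 | 265 89 0.13 -0.0022 | 271 89 0.13 -0.0061 | 277 89 0.13 -0.01 | 283 84 0.13 -0.0139 | 289 83 0.13 -0.0179 | 
cap slope from level 0.06284553350655046
[(215, 73, 141, 59), (221, 58, 90, 79), (227, 19, 190, 94), (233, 20, 192, 148), (239, 20, 193, 193), (245, 20, 192, 199), (251, 19, 190, 132), (257, 19, 193, 129), (263, 19, 191, 127), (269, 20, 193, 129), (275, 20, 194, 129), (281, 19, 190, 130), (287, 20, 192, 129), (293, 19, 191, 126), (299, 20, 196, 126)]
```

```bash
python3 -m pendant '[[[0,0,2],0],[[0,0,3],0],[[0,0,3],0],[[0.5,1,3],0],[[1,2.5,0],-0.005],[[1.2,3,0],-0.005],[[1.2,3.3,0],-0.005],[[1.2,3.3,0],-0.005],[[1.2,3.3,0],-0.005],[[1.2,3.3,0],-0.005],[[1.2,3.3,0],-0.005],[[1.2,3.3,0],-0.005],[[1.2,3.3,0],-0.005],[[1.2,3.3,0],-0.005],[[1.2,3.3,0],-0.005],[[1.2,3.3,0],-0.005],[[1.2,3,0],0],[[1,2.5,0],0],[[0.5,1,0],0],[[0,0,0],0]]' 0 15
python3 - <<'E'
from h import *
o=ctrl.get_obs();print(o["ee_pos"],o["grip_width"])
for n in("top","scene"):
    c=ctrl.camera(n);cv2.imwrite(f"pics/{n}7.png",c["color"][:,:,::-1])
E
```

```text
time_s: 19.65
ee_pos: [0.4337, 0.2208, 0.2077]
eef_rot: [3.141, 0.002, -0.026]
force: [-0.5, 0.5, -1.6]
grip_width: 0.0478
grip_force: 15.0
[0.43366045 0.22080815 0.2077036 ] 0.047834745869068544
```

```bash
python3 -m pendant '[[[0,-0.5,-1],0],[[0,0,-2],0],[[0,0,-2],0],[[0,0,-2],0],[[0,0,-2],0],[[0,0,-2],0],[[0,0,-1.5],0],[[0,0,-1],0],[[0,0,-0.5],0],[[0,0,-0.3],0],[[0,0,0],0]]' 0 15
python3 -m pendant '[[[0,0,-0.2],0],[[0,0,-0.1],0],[[0,0,0],0]]' 0 15
```

```text
time_s: 20.67
ee_pos: [0.4336, 0.2141, 0.0666]
eef_rot: [-3.142, -0.0, -0.029]
force: [-0.8, -0.1, -2.0]
grip_width: 0.0475
grip_force: 15.0
time_s: 20.92
ee_pos: [0.4337, 0.2145, 0.0638]
eef_rot: [-3.141, -0.001, -0.028]
force: [0.9, -0.1, -1.9]
grip_width: 0.0478
grip_force: 15.0
```

```bash
python3 -m pendant '[[[0,0,-0.2],0],[[0,0,-0.1],0],[[0,0,-0.1],0],[[0,0,0],0]]' 0 15
```

```text
time_s: 21.25
ee_pos: [0.4339, 0.2147, 0.0603]
eef_rot: [-3.141, -0.001, -0.028]
force: [-3.2, -1.4, 9.3]
grip_width: 0.0479
grip_force: 15.0
```

Floor contact (9 N). I'll release, wait, and check the tin.

```bash
python3 -m pendant '[[[0,0,0.1],0],[[0,0,0],0],[[0,0,0],0],[[0,0,0],0],[[0,0,0],0],[[0,0,0],0],[[0,0,0],0]]' 0.75 15; python3 cap.py | head -2
python3 -m pendant '[[[0,0,1],0],[[0,0,2],0],[[0,0,3],0],[[0,0,3],0],[[0,0,3],0],[[0,0,3],0],[[-1,0,3],0],[[-2,0,0],0],[[-3,0,0],0],[[0,-2,0],0],[[0,-4,0],0],[[0,-4,0],0],[[0,-4,0],0],[[0,-4,0],0],[[0,-2,0],0]]' 0.75 15
python3 - <<'E'
from h import *
o=np.zeros((560,800,3),np.uint8)
for i,(n,y,x) in enumerate((("top",170,200),("scene",100,270))):
    c=ctrl.camera(n);cv2.imwrite(f"pics/{n}8.png",c["color"][:,:,::-1]);o[:400,400*i:400*i+400]=cv2.resize(c["color"][y:y+100,x:x+100,::-1],None,fx=4,fy=4)
cv2.imwrite("pics/m8.png",o)
E
```

```text
time_s: 21.83
ee_pos: [0.4335, 0.2145, 0.0605]
eef_rot: [3.142, 0.0, -0.028]
force: [-0.5, -0.9, 0.5]
grip_width: 0.0706
grip_force: 0.0
[0.4335 0.2145 0.0605] [-0.5 -0.9  0.5]
277 223 91 77
time_s: 23.13
ee_pos: [0.373, 0.0116, 0.2415]
eef_rot: [3.141, -0.001, -0.03]
force: [0.1, 0.9, -0.1]
grip_width: 0.0706
grip_force: 0.0
```

View pics/m8.png

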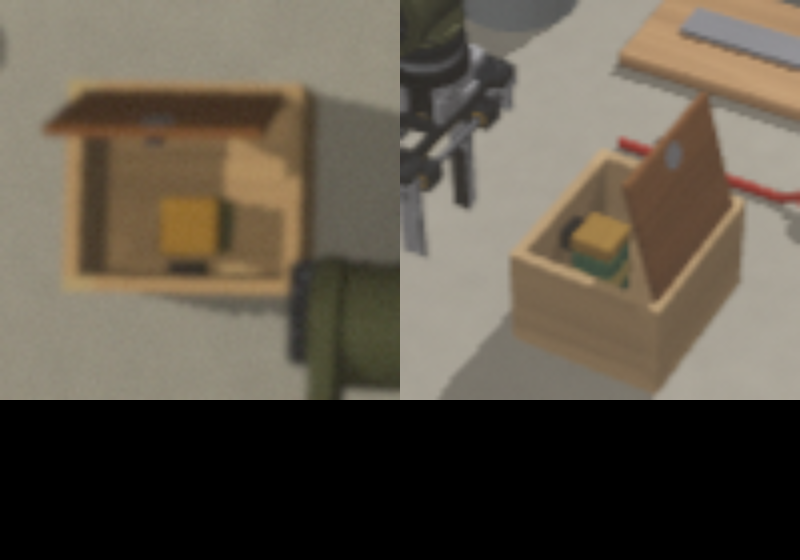

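The crops show the tin upright inside the chest (top crop (190,225)) and the lid fully open. Now I'll go around behind the lid with the fingers shut.

```bash
python3 -m pendant '[[[1,0,2.5],0],[[2,0,2.5],0],[[3,0,1.5],0],[[4,0,0.5],0],[[4,0,0],0],[[3,1,0],0],[[2,2,0],0],[[1,3.5,0],0],[[0,4,0],0],[[0,4,0],0],[[0,3.5,0],0],[[0,2.3,0],0],[[0,0,0],0]]' 0 10
python3 -m pendant '[[[-0.5,0,-2],0],[[-0.5,0,-2.5],0],[[-0.5,0,-2.5],0],[[-0.5,0,-1.3],0],[[0,0,0],0]]' 0 10
```

```text
time_s: 24.32
ee_pos: [0.5724, 0.2226, 0.3105]
eef_rot: [-3.141, 0.001, -0.023]
force: [-0.5, 0.2, -0.1]
grip_width: 0.0007
grip_force: 0.0
time_s: 24.73
ee_pos: [0.5518, 0.2174, 0.2251]
eef_rot: [3.14, 0.004, -0.028]
force: [-0.4, 0.3, 0.7]
grip_width: 0.0007
grip_force: 0.0
```

```bash
python3 -m pendant '[[[-1.8,0,0],0],[[-1.8,0,0],0],[[-1.15,0,-0.22],0],[[-1.15,0,-0.36],0],[[-1.05,0,-0.52],0],[[-1.05,0,-0.63],0],[[-0.92,0,-0.75],0],[[-0.92,0,-0.81],0],[[-0.75,0,-0.92],0],[[-0.75,0,-0.97],0],[[-0.54,0,-1.05],0],[[-0.54,0,-1.09],0],[[-0.32,0,-1.14],0],[[-0.32,0,-1.17],0],[[0,0,0],0]]' 0 10
```

```text
time_s: 25.98
ee_pos: [0.4228, 0.2177, 0.1312]
eef_rot: [-3.141, 0.0, -0.028]
force: [0.5, 1.6, 1.1]
grip_width: 0.0004
grip_force: 0.9
```

```bash
python3 -m pendant '[[[-0.4,0,-0.6],0],[[-0.4,0,-0.6],0],[[0,0,-0.5],0],[[0,0,-0.25],0],[[0,0,0],0]]' 0 10
```

```text
time_s: 26.4
ee_pos: [0.4149, 0.2177, 0.1119]
eef_rot: [-3.141, 0.0, -0.028]
force: [-4.0, 1.2, 10.1]
grip_width: 0.0005
grip_force: 5.0
```

At the stop (10 N). I'll let up, back off, and check the lid.

```bash
python3 -m pendant '[[[0,0,0.8],0],[[0,0,2],0],[[0,0,3],0],[[0,0,3],0],[[-2,0,2],0],[[-2,-3,0],0],[[0,-4,0],0],[[0,-4,0],0],[[0,-4,0],0],[[0,-4,0],0],[[0,-4,0],0],[[0,-3,0],0],[[0,0,0],0],[[0,0,0],0],[[0,0,0],0],[[0,0,0],0],[[0,0,0],0],[[0,0,0],0],[[0,0,0],0],[[0,0,0],0]]' 0 10
python3 - <<'E'
from h import *
c=ctrl.camera("top");im=c["color"];a=cv2.imread("pics/top0.png")[:,:,::-1]
cv2.imwrite("pics/top9.png",im[:,:,::-1])
d=cv2.absdiff(im,a).max(2)
for n,(y,x) in dict(chest=(192,220),cups=(125,275),ladle=(165,170)).items():
    w=d[y:y+(50 if n=="chest" else 95 if n=="ladle" else 35),x:x+(56 if n!="ladle" else 30)];print(n,w.mean().round(1),(w>40).sum(),w.size)
h=cv2.cvtColor(im,cv2.COLOR_RGB2HSV);m=cv2.inRange(h[220:240,225:265],(0,0,90),(180,70,190));y,x=np.nonzero(m);print("plate",x.mean()+225,y.mean()+220,len(x))
m=cv2.inRange(cv2.cvtColor(a,cv2.COLOR_RGB2HSV)[220:240,225:265],(0,0,90),(180,70,190));y,x=np.nonzero(m);print("plate0",x.mean()+225,y.mean()+220,len(x))
print(ctrl.get_obs()["time_s"],ctrl.get_obs()["ee_pos"],ctrl.get_obs()["force"])
E
```

```text
time_s: 28.07
ee_pos: [0.375, -0.0421, 0.2198]
eef_rot: [3.142, 0.0, -0.027]
force: [0.2, 0.8, -0.5]
grip_width: 0.0001
grip_force: 0.0
chest 3.6 0 2800
cups 3.5 0 1960
ladle 3.5 0 2850
plate 244.82258064516128 231.7741935483871 62
plate0 244.78688524590163 231.8360655737705 61
28.1167 [ 0.37499114 -0.04223831  0.21975023] [1.04810316 0.16543735 0.58273584]
```

The plate is back at its original pixel 1.6 s after letting go, so the lid has stayed latched. The cups and ladle show no change from the first picture. Handing in.

```bash
python3 -c "
from station import ctrl;print(ctrl.hand_in())"
```

```text
the job is handed in; nothing more can be done
None
```

The job is handed in, with no verdict returned: the tin was last seen standing cap up on the chest floor before closing, the lid has stayed latched by itself, and the cups and ladle have not moved.

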